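Ruler off its hooks and flush along the gel cassette

ROBOT

A 6-joint arm with a two-finger parallel gripper is mounted at the origin on the work surface. World frame = base frame: x ahead of the robot, y to its left, z up, the work surface at z = 0. Lengths are in m, angles in rad, forces in N, time in s.
With the tool pointing down it reaches from about 0.3 to 0.875 m from the base axis. Payload 4.2 kg.
Tool frame: the origin (TCP) lies midway between the tips of the shut fingers; the grasp point (between the pads) lies 19 mm behind it; x points along the fingers, y is the direction in which the jaws open and shut, and the axes are right-handed (so a half turn about x gives the same grasp; the last joint's range is limited). The gripper opens to 85 mm and grips with 20 to 120 N. Pads are 22 mm wide; open, the fingers measure 114 mm over their backs; the gripper's body (76 mm by 85 mm) begins 54 mm behind the grasp point. The pads swing forward as they close: fully open they stand 13 mm farther back than shut.
Start: joints at [1.184, 0.32, 1.565, -0, 1.257, -0.02], TCP at [0.206, 0.537, 0.231] pointing down, gripper open.
Joint ranges: [-3.11, 3.11], [-0.84, 2.01], [0.21, 2.61], [-1.34, 4.49], [0.05, 2.63], [-2.56, 2.56]. Speed limits (rad/s): [2.57, 2.57, 3.14, 3.14, 3.14, 3.14].

INTERFACE

Orientations are given as a unit quaternion [w, x, y, z].
In Python, from bench import bot gives the robot as it stands.
- The arm moves only by the tool arm_command, never from a script. Its argument "steps" is a list that holds one entry, the list of rows, each a list of 7 numbers: the closure, from 0 (fully open) to 1 (shut), then the shift along the world's x, y, z in mm, then the turn, a rotation vector about the world's x, y, z in rad. A call has 1 to 20 rows; each row shifts and turns the commanded pose from where the row before left it; what a row does not reach is not made up. A row lasts 1/12 s, in which the tool goes at most 41.7 mm and 7.16 degrees, less where a joint would pass 70% of its speed; a pose out of reach is approached as far as the arm can. A call is refused whole if a number of a shift passes 41.7 or a number of a turn 0.125, either way. A call with a gripper value outside its range is refused whole. The fingers move at their own pace and stop on an object; "grip_force" is the grip in N (left out, the last holds). Time passes only in rows, so rows that do not move let the fingers close. It gives the time, the measured TCP pose, the force and the opening at its end, in the units of the state.
- bot.state(): the state, without advancing time (a new reading comes with each control period).
- bot.camera(name): name is "scene" or "top" or "wrist"; returns (picture, depth): 400x640x3 uint8, red, green, blue; 400x640 float32, m along the optical axis (not along the pixel's ray), 0 where there is no reading.
- bot.calibration(name): a dict with "K" (3x3 intrinsics, pixels), "rvec" (rotation vector, rad) and "tvec" (3), from world to camera coordinates, as OpenCV has them. Camera axes: x right, y down, z forward; pixel columns grow to the right and rows downward; lengths in m; the calibration is good to about 2 mm. A picture is of the moment at which its call begins: read the wrist's pose just before it. calibration takes no time and is no camera call; for the wrist camera it gives the pose at the moment of the call.
- bot.finish_job(): hands the job in, once; it reports no verdict.
The state is a dict: "t": time; "joint_pos": joint angles; "qd": joint speeds; "effort": joint torques, N m; "ee_pos": TCP position; "eef_rot": TCP orientation; "ft_force": force on the tool from outside, world axes, zero at the start; "ft_torque": the same for the moment, N m; "width": finger opening in m.
Only numpy, scipy, OpenCV 4.12 (cv2) and the standard library are available. Lean on these libraries where they do the work, as an engineer would, in place of code of your own. Each camera call takes 0.05 s, during which the arm holds its last target. There are 200 camera calls.

TASK

Lift the black-handled aluminium ruler up and off its two hooks, lay it flat on the light table a little short of the robot-side long edge of the green glass cassette (the edge away from the blue comb), and let go. Then slide it up flush against that edge, about centred along it, ready for measuring. Do not drop the ruler, shove the cassette out of place or disturb the jar and the comb beside it.

Things in the scene. Friction and masses are not known exactly. Their poses are not given: they have to be found in the camera images.
- ruler: Aluminium ruler, 250 g: flat bar 180 mm long (y), 44 wide (x), 12 thick, with a black bow handle on top: a grip bar along y, 138 long, on two 12 mm uprights at y = -63 and +63. Opening under the grip bar 38 mm high. Origin: centre of the bar's underside, z up. Same either way round. It starts hanging level by its grip bar on the stand's two hooks, origin 88 mm above the bench, axes as the stand's.
- stand: Fixed stand: blue base plate 160 x 160 x 12 mm (x = -30 to +130 mm) with two hooks of 7 mm steel rod at y = -40 and +40 mm. Each rises at x = +85 mm, then runs level towards -x, rod top 138 mm above the bench. Origin: at bench height, under the hanging ruler. The hooks' open ends point along -x. A loose bottle, 130 mm tall, stands some 180 mm behind (+x).
- ruler_grip (a point): Middle of the ruler's black grip bar, 55 mm above the underside of the ruler. The grip bar is 12 mm wide (x), 10 mm high (50 to 60 mm). Between the hooks it is free to be pinched from above, fingers closing along the ruler's x.
- hook_tips (a point): Midway between the hooks' upturned tips (40 mm to each side along the stand's y), at their top: 150 mm above the bench, 12 mm above the level rods, 21 mm from the stand's origin along its -x. The ruler comes off by lifting it 15 to 28 mm (higher, its bar meets the rods from below), then moving it out along the stand's -x by 60 mm or more.
- light_table: Fixed light table, a flat slab 260 mm (x) by 300 mm (y), 30 mm high, grey with a white top panel, level all over. Origin: centre of its underside, on the bench. About 135 mm of it (x) is free in front of the cassette.
- cassette: Loose empty glass gel cassette, 600 g, green flat plate 100 mm (x) by 150 (y), 14 thick, on the light table, axes parallel to it. Origin: centre of its underside. A blue comb bar (12 x 130, 16 mm high) stands on it along its far (+x) long edge. The ruler belongs against its other long edge, the face at x = -50 mm, towards the robot. Pushed with more than about 3 N it slides.
- dye_jar: Small jar with a red cap, diameter 36, height 50 mm, loose on the light table beside the cassette's +y end; origin: centre of its underside. Leave alone.
- spare_comb: Flat orange comb, 100 x 18 x 5 mm, loose on the light table beside the cassette's -y end; origin: about the centre of its underside. Leave alone.

How it is judged:
On the way, in this order (a step that is already met when the one before it is completed fails the run):
1. the ruler is lifted, level, straight up from its seat on the hooks (12 mm or more, less than 60 mm aside of it) (z of ruler in the frame of stand above 0.1 m and angle between ruler's own z axis and vertical below 0.35 rad and horizontal distance between ruler and stand below 0.06 m), for 0.1 s.
2. the ruler lies flat and at rest on the light table, let go, roughly along the robot-side edge of the cassette, 3 to 70 mm short of it (z of ruler in the frame of light_table between 0.026 and 0.034 m and angle between ruler's own z axis and vertical below 0.05 rad and contact force between each of the fingers, the arm and ruler below 0.05 N and x of ruler in the frame of cassette between -0.142 and -0.075 m and angle between the y axis of ruler and the y axis of cassette, either way round below 0.35 rad and linear speed of ruler below 0.02 m/s), for 0.2 s.
At the end, for the whole second after the job is handed in: The ruler lies flat and at rest on the light table, against the robot-side long edge of the cassette: gap under 3 mm, parallel within 0.03 rad, its middle within 20 mm of that edge's middle; the cassette at rest within 15 mm of where it started (z of ruler in the frame of light_table between 0.026 and 0.034 m and angle between ruler's own z axis and vertical below 0.05 rad and x of ruler in the frame of cassette between -0.075 and -0.069 m and angle between the y axis of ruler and the y axis of cassette, either way round below 0.03 rad and y of ruler in the frame of cassette between -0.02 and 0.02 m and distance of cassette from where it was at the start of the episode below 0.015 m and linear speed of each of ruler, cassette below 0.01 m/s); the robot touches nothing.
It fails at once if the ruler is let go in mid-air over the light table or left on top of the cassette (more than 12 mm above the table top and not held) (horizontal distance between ruler and light_table below 0.2 m and z of ruler in the frame of light_table above 0.042 m and contact force between each of the fingers, the arm and ruler below 0.05 N).
It fails at once if the ruler falls to the bench (height (world z) of ruler below 0.02 m).
It fails at once if the cassette is shoved more than 25 mm (distance of cassette from where it was at the start of the episode above 0.025 m).
It fails at once if the jar or the spare comb is moved more than 30 mm (distance of any of dye_jar, spare_comb from where it was at the start of the episode above 0.03 m).
It also fails if it takes over 58 s, if anything falls off the work surface, if the arm or the gripper's body presses on something with over 40 N, if the wrist force passes 120 N, or if a joint passes its speed limit or range.

## Working session

There is one attempt and no reset: what is moved stays moved. The work goes in short steps, Python scripts to look and compute and a tool call to move; the robot and the scene stay as the last step left them, time stands still between calls to the robot, and variables do not carry over. Pictures are saved under pics/ and viewed, about 8 in all and at most 12, crops included, and the job is handed in when it is done.

Besides the shell and the picture viewer there is one more tool, called after "Call:" as name(argument=value, ...), one argument or row to a line, values as JSON. arm_command: Moves the arm, as the interface text tells. Its arguments: {"type":"object","properties":{"steps":{"type":"array"},"grip_force":{"type":"number"}},"required":["steps"]}

```bash
mkdir -p pics
cat > h.py <<'E'
import numpy as np, cv2
from bench import bot
def cal(n):
    c=bot.calibration(n); return np.array(c["K"]),cv2.Rodrigues(np.array(c["rvec"],float))[0],np.array(c["tvec"],float).ravel()
def pts(depth,c):
    K,R,t=c; v,u=np.indices(depth.shape)
    p=np.stack([(u-K[0,2])/K[0,0]*depth,(v-K[1,2])/K[1,1]*depth,depth],-1)
    w=(p-t)@R; w[depth==0]=np.nan; return w
def ray(uv,z,c):
    K,R,t=c; d=np.array([(uv[0]-K[0,2])/K[0,0],(uv[1]-K[1,2])/K[1,1],1])@R; o=-t@R
    return o+d*(z-o[2])/d[2]
def shot(n,f):
    c=cal(n); im,d=bot.camera(n); cv2.imwrite(f"pics/{f}.png",im[...,::-1]); np.savez(f"pics/{f}.npz",im=im,d=d,K=c[0],R=c[1],t=c[2]); return im,d,c
E
python3 - <<'E'
from h import *
print(bot.state())
for n in("scene","top"): 
    im,d,c=shot(n,n+"0"); print(n,-c[2]@c[1],c[0][0,0])
E
```

```text
{'t': 0.0, 'joint_pos': array([ 1.18397409e+00,  3.20303219e-01,  1.56570498e+00,  5.36901757e-05,
        1.25740643e+00, -1.99928570e-02]), 'qd': array([ 1.52099874e-03, -1.17094183e-03, -9.20594687e-04,  5.66437439e-04,
       -1.30838744e-05,  8.01828482e-04]), 'effort': array([ 1.24614344e-03, -4.15520775e+01, -2.34161514e+01,  1.29616187e-04,
        8.19407345e-03, -1.04512299e-05]), 'ee_pos': array([0.20602295, 0.53629717, 0.23046569]), 'eef_rot': array([ 0.69509705,  0.1283463 ,  0.69539266, -0.12960078]), 'ft_force': array([ 0.25308213,  0.1359135 , -0.28675523]), 'ft_torque': array([-0.02134717,  0.00803258,  0.02516395]), 'width': 0.08565296306318285}
scene [1.19662977 0.25068303 0.8982354 ] 493.04877304305995
top [ 0.40584547 -0.02229132  1.21663884] 444.7815045915518
```

View pics/scene0.png

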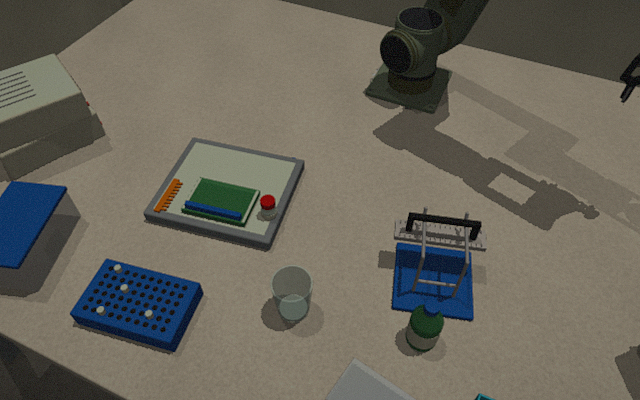

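View pics/top0.png

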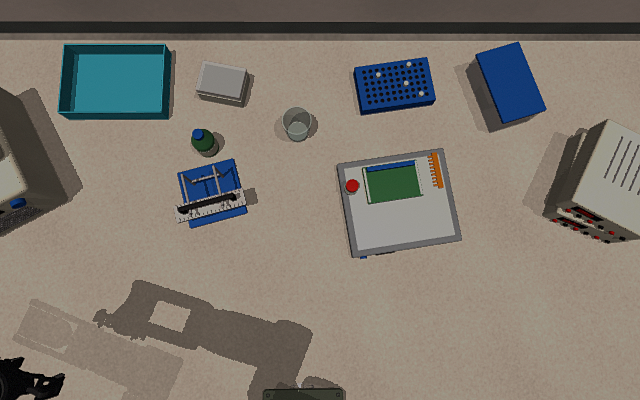

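The top view shows the ruler on its hooks around (210,205), with the black grip bar from about (178,211) to (237,195). The green cassette is at (392,185), the jar at (352,186) and the orange comb at (436,170). The robot is at the bottom of the image. Next I'll measure these.

```bash
cat > m.py <<'E'
from h import *
def load(f):
    z=np.load(f"pics/{f}.npz"); return z["im"],z["d"],(z["K"],z["R"],z["t"])
def rect(mask,z,c):
    n,l,s,_=cv2.connectedComponentsWithStats(mask.astype(np.uint8)); k=1+s[1:,4].argmax()
    cn=max(cv2.findContours((l==k).astype(np.uint8),0,2)[0],key=cv2.contourArea)[:,0]
    w=np.array([ray(p,z,c)[:2] for p in cn],np.float32)*1000
    (cx,cy),(a,b),th=cv2.minAreaRect(w); 
    if a>b: th+=90   # short side direction angle => x axis
    th=(th+90)%180-90
    return np.round([cx,cy,min(a,b),max(a,b),th],1)
if __name__=="__main__":
    im,d,c=load("top0"); P=pts(d,c); hsv=cv2.cvtColor(im,cv2.COLOR_RGB2HSV); H,S,V=cv2.split(hsv)
    v,u=np.indices(H.shape)
    box=lambda a,b,e,f:(u>=a)&(u<b)&(v>=e)&(v<f)
    q=box(335,465,145,262)
    g=q&(H>45)&(H<90)&(S>80); print("cassette green top",rect(g,.044,c),"z",np.nanmedian(P[g],0))
    b=q&(H>95)&(H<130)&(S>100)&(v<200); print("comb blue",rect(b,.060,c))
    o=q&(H>5)&(H<20)&(S>150); print("orange",rect(o,.035,c))
    r=q&((H<4)|(H>174))&(S>150); print("red",rect(r,.080,c))
    w=q&(S<60)&(V>150); print("white",rect(w,.030,c), np.nanmedian(P[w],0))
    s=box(160,260,150,235)
    k=s&(V<60)&(P[...,2]>.10); print("grip",rect(k,.148,c),np.nanmedian(P[k],0))
    k=s&(S<50)&(V>140)&(P[...,2]>.08)&(P[...,2]<.115); print("bar",rect(k,.100,c),np.nanmedian(P[k],0))
    k=s&(H>95)&(H<130)&(S>100)&(P[...,2]<.03); print("base",rect(k,.012,c))
    cv2.imwrite("pics/c.png",np.hstack([cv2.resize(im[145:245,160:260,::-1],(400,400)),cv2.resize(im[143:263,340:460,::-1],(400,400))]))
E
python3 m.py
```

```text
cassette green top [ 637.6 -245.6   99.2  141.7    5.1] z [ 0.63401838 -0.24425988  0.0436564 ]
comb blue [ 680.3 -237.9   13.7  130.     8.6]
orange [ 673.8 -363.    26.1   99.4  -81.9]
red [ 623.9 -130.8   29.5   31.9   44.6]
white [ 589.1 -261.7  223.5  263.3    8.5] [ 0.55649782 -0.28308102  0.02687783]
grip [569.  228.4  20.4 141.6  15.1] [0.57196967 0.23207654 0.14723088]
bar [558.8 239.6  21.2  76.7  15.1] [0.56594001 0.23130564 0.09986687]
base [653.6 257.   86.9 158.9  15.1]
```

View pics/c.png

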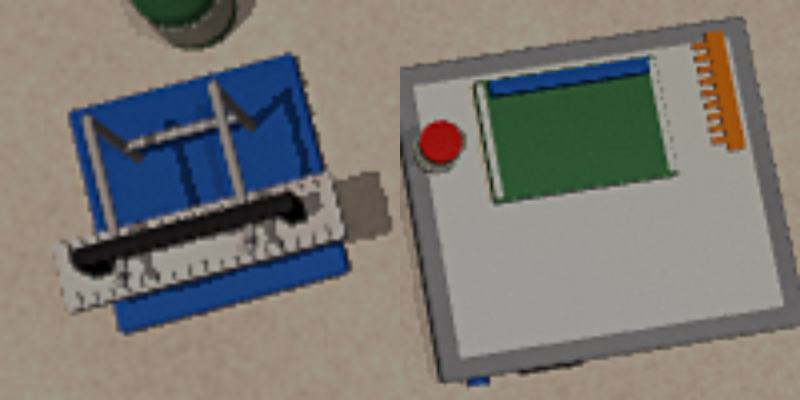

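```bash
cat >> h.py <<'E'
from scipy.spatial.transform import Rotation as Ro
def tool():
    s=bot.state(); q=s["eef_rot"]; R=Ro.from_quat([*q[1:],q[0]]).as_matrix()
    print("t",round(s["t"],2),"tcp",np.round(s["ee_pos"]*1000,1),"x",np.round(R[:,0],3),"yaw of tool y",round(np.degrees(np.arctan2(R[1,1],R[0,1])),2),"F",np.round(s["ft_force"],1),"w",round(s["width"]*1000,1),"q6",np.round(s["joint_pos"],2)); return s,R
E
python3 -c "from h import *;tool()"
```

```text
t 0.1 tcp [206.  536.4 230.5] x [-0.001 -0.002 -1.   ] yaw of tool y 68.99 F [-0.4 -0.3  0.1] w 85.4 q6 [ 1.18  0.32  1.57 -0.    1.26 -0.02]
```

Call:
arm_command(
  steps=[
    [[0,22.7,-19.3,1,0,0,-0.0588],[0,22.7,-19.3,1,0,0,-0.0588],[0,22.7,-19.3,1,0,0,-0.0588],[0,22.7,-19.3,1,0,0,-0.0588],[0,22.7,-19.3,1,0,0,-0.0588],[0,22.7,-19.3,1,0,0,-0.0588],[0,22.7,-19.3,1,0,0,-0.0588],[0,22.7,-19.3,1,0,0,-0.0588],[0,22.7,-19.3,1,0,0,-0.0588],[0,22.7,-19.3,1,0,0,-0.0588],[0,22.7,-19.3,1,0,0,-0.0588],[0,22.7,-19.3,1,0,0,-0.0588],[0,22.7,-19.3,1,0,0,-0.0588],[0,22.7,-19.3,1,0,0,-0.0588],[0,22.7,-19.3,1,0,0,-0.0588],[0,22.7,-19.3,1,0,0,-0.0588],[0,0,0,0,0,0,0],[0,0,0,0,0,0,0]],
  ],
)

```text
t: 1.6
ee_pos: [0.57, 0.2269, 0.2464]
eef_rot: [0.56, 0.43, 0.561, -0.431]
ft_force: [-0.3, 0.0, -0.4]
width: 0.0855
```

Run:
```python
from m import *
tool(); im,d,c=shot("wrist","w1"); P=pts(d,c); V=im.max(-1)
k=(V<60)&(P[...,2]>.138)&(P[...,2]<.16); print(k.sum(),rect(k,.148,c),np.nanmedian(P[k],0)); print(-c[2]@c[1])
```

```text
t 1.6 tcp [570.  226.9 246.4] x [-0.001 -0.    -1.   ] yaw of tool y 14.96 F [-0.3  0.  -0.4] w 85.5 q6 [0.36 0.37 1.45 0.   1.32 0.1 ]
3134 [568.9 233.2  11.9 135.6  15.2] [0.56636249 0.24041639 0.14718121]
[0.55094915 0.29626139 0.38846299]
```

View pics/w1.png

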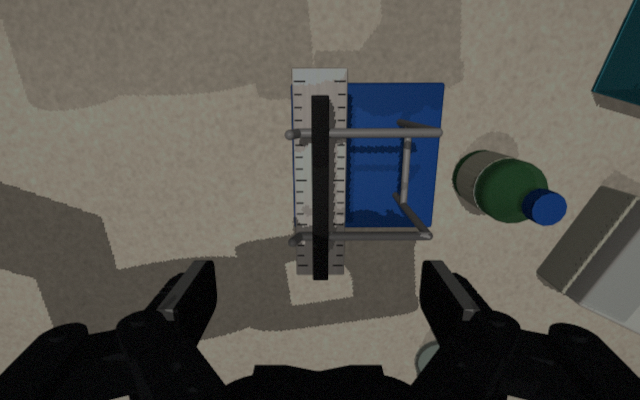

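The wrist view shows the grip bar at u≈320, rows 95–280, with the hooks crossing at rows 132 and 236. The bar centre works out at (569, 233) mm with yaw 15.1°. I'll go down and grip.

Call:
arm_command(
  steps=[
    [[0,-0.5,3,0,0,0,0.001],[0,-0.5,3,-10.4,0,0,0.001],[0,0,0,-16,0,0,0],[0,0,0,-16,0,0,0],[0,0,0,-16,0,0,0],[0,0,0,-16,0,0,0],[0,0,0,-16,0,0,0],[0,0,0,-16,0,0,0],[0,0,0,-10,0,0,0],[0,0,0,-6,0,0,0],[0,0,0,0,0,0,0],[0.5,0,0,0,0,0,0],[1,0,0,0,0,0,0],[1,0,0,0,0,0,0],[1,0,0,0,0,0,0],[1,0,0,0,0,0,0],[1,0,0,0,0,0,0],[1,0,0,0,0,0,0],[1,0,0,0,0,0,0]],
  ],
  grip_force=50,
)

```text
t: 3.23
ee_pos: [0.5688, 0.234, 0.1255]
eef_rot: [0.562, 0.43, 0.561, -0.429]
ft_force: [0.3, 0.4, 2.0]
width: 0.0113
```

Call:
arm_command(
  steps=[
    [[1,0,0,3,0,0,0],[1,0,0,5,0,0,0],[1,0,0,6,0,0,0],[1,0,0,5,0,0,0],[1,0,0,2,0,0,0],[1,0,0,0,0,0,0],[1,0,0,0,0,0,0],[1,0,0,0,0,0,0]],
  ],
)

```text
t: 3.9
ee_pos: [0.5682, 0.2339, 0.1457]
eef_rot: [0.562, 0.429, 0.562, -0.43]
ft_force: [0.1, 0.2, -2.4]
width: 0.0107
```

Run:
```python
from m import *
tool(); im,d,c=shot("wrist","w2"); P=pts(d,c); V=im.max(-1)
k=(V<60)&(P[...,2]>.15)&(P[...,2]<.18); print(k.sum(),rect(k,.169,c)); 
p=P[k]; a=np.linalg.lstsq(np.c_[p[:,1],np.ones(len(p))],p[:,2],rcond=None)[0]; print("slope z/y",a, np.nanmedian(p,0))
```

```text
t 3.9 tcp [568.2 233.9 145.7] x [-0. -0. -1.] yaw of tool y 15.19 F [ 0.1  0.2 -2.4] w 10.7 q6 [ 0.37  0.44  1.6  -0.    1.1   0.11]
10049 [560.6 248.2  39.1 103.1  27.9]
slope z/y [-0.00237412  0.16785257] [0.56124614 0.24691943 0.16740452]
```

View pics/w2.png

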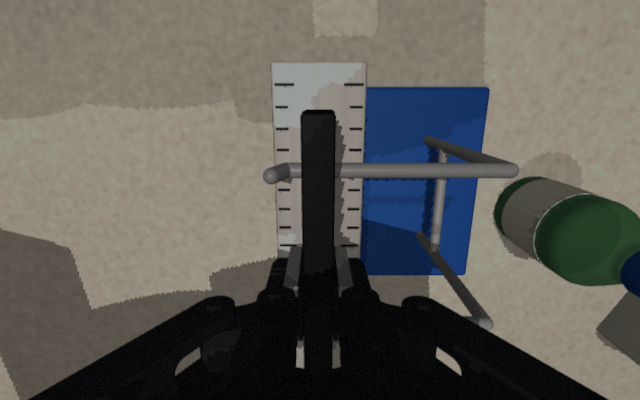

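The ruler is held level and both rods are clear (far hook tip at (270,175), level rod crossing at row 170). Next it goes out along the stand's -x, then up and across to the light table.

Call:
arm_command(
  steps=[
    [[1,-8,-2.2,0,0,0,0],[1,-16,-4.3,0,0,0,0],[1,-21,-5.6,0,0,0,0],[1,-21,-5.6,0,0,0,0],[1,-21,-5.6,0,0,0,0],[1,0,-10,8,0,0,0],[1,2,-20,8,0,0,-0.009],[1,3,-33,8,0,0,-0.009],[1,3,-33,4,0,0,-0.009],[1,3,-33,0,0,0,-0.009],[1,3,-33,0,0,0,-0.009],[1,3,-33,0,0,0,-0.009],[1,3,-33,0,0,0,-0.009],[1,3,-33,0,0,0,-0.009],[1,3,-33,0,0,0,-0.009],[1,3,-33,0,0,0,-0.009],[1,3,-33,0,0,0,-0.009],[1,3,-33,0,0,0,-0.009],[1,3,-33,0,0,0,-0.009],[1,2,-20,0,0,0,0]],
  ],
)

```text
t: 5.62
ee_pos: [0.5212, -0.2388, 0.1741]
eef_rot: [0.536, 0.462, 0.535, -0.462]
ft_force: [0.9, -0.3, -2.3]
width: 0.0109
```

Call:
arm_command(
  steps=[
    [[1,0,-20,-6,0,0,0],[1,0,-10,-10,0,0,0],[1,0,-5,-10,0,0,0],[1,0,-2,-4,0,0,0],[1,0,0,0,0,0,0],[1,0,0,0,0,0,0]],
  ],
)

```text
t: 6.12
ee_pos: [0.5212, -0.2711, 0.1434]
eef_rot: [0.535, 0.461, 0.536, -0.461]
ft_force: [0.1, -0.0, -3.2]
width: 0.0107
```

Run:
```python
from h import *
tool(); shot("wrist","w3"); shot("top","t3")
im=cv2.imread("pics/t3.png")[140:270,300:480]; cv2.imwrite("pics/v3.png",np.vstack([cv2.resize(cv2.imread("pics/w3.png"),(480,300)),cv2.resize(im,(480,300))]))
```

```text
t 6.12 tcp [ 521.2 -271.1  143.4] x [-0.001  0.001 -1.   ] yaw of tool y 8.54 F [ 0.1 -0.  -3.2] w 10.7 q6 [-0.5   0.41  1.66  0.    1.07 -0.65]
```

View pics/v3.png

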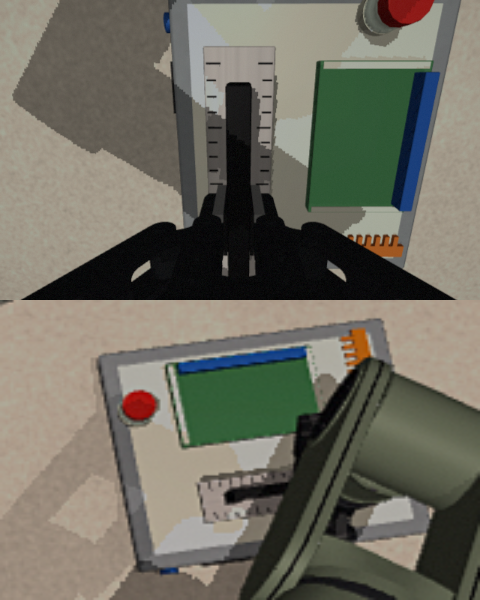

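The wrist view (480x300 copy) shows the ruler held level. The green cassette's near edge runs from about (318,62) to (308,207), with the jar at top right and the comb at bottom right. I'll fit that edge and the ruler's edge.

```bash
cat > e.py <<'E'
from m import *
def edge(w,th0=8.5):
    th=np.radians(th0); ex=np.array([np.cos(th),np.sin(th)]); ey=np.array([-ex[1],ex[0]]); return ex,ey
def cass(f,z=.044):
    im,d,c=load(f); hsv=cv2.cvtColor(im,cv2.COLOR_RGB2HSV); H,S,V=cv2.split(hsv); P=pts(d,c)
    k=(H>45)&(H<90)&(S>80)&(P[...,2]>.030)&(P[...,2]<.055)&(P[...,1]<-.1); v=k
    n,l,s,_=cv2.connectedComponentsWithStats(k.astype(np.uint8)); k=l==1+s[1:,4].argmax()
    # top face vs side face by depth height
    top=k&(P[...,2]>.0415); L=[];Lb=[]
    for r in np.where(k.sum(1)>40)[0]:
        Lb.append((np.where(k[r])[0][0]-.5,r)); t=np.where(top[r])[0]
        if len(t): L.append((t[0]-.5,r))
    out=[]
    for pts_,zz in((L,z),(Lb,.030)):
        w=np.array([ray(p,zz,c)[:2]*1000 for p in pts_]); w=w[3:-3]
        vx,vy,x0,y0=cv2.fitLine(w.astype(np.float32),cv2.DIST_HUBER,0,.01,.01).ravel()
        if vy<0: vx,vy=-vx,-vy
        th=np.degrees(np.arctan2(-vx,vy)); print("edge z",zz,"pt",round(x0,1),round(y0,1),"yaw",round(th,2),"y range",w[:,1].min().round(1),w[:,1].max().round(1)); out.append((x0,y0,th))
    return out,P,im,k,c
if __name__=="__main__":
    import sys
    out,P,im,k,c=cass(sys.argv[1])
    # extent of solid at cassette-top height along its y
    q=(P[...,2]>.039)&(P[...,2]<.049)&(P[...,0]>.56)&(P[...,0]<.70)&(P[...,1]>-.36)&(P[...,1]<-.14)
    x0,y0,th=out[0]; ex,ey=edge(0,th); w=P[q][:,:2]*1000-[x0,y0]; print("along edge",np.percentile(w@ey,[1,99]),"across",np.percentile(w@ex,[1,99]))
    p=P[q]; print("z",np.nanmedian(p[:,2]))
    print("corner lo/hi", [np.round([x0,y0]+ey*a,1) for a in np.percentile(w@ey,[1,99])])
E
python3 e.py w3
python3 - <<'E'
from m import *
im,d,c=load("w3"); P=pts(d,c)
# ruler bar top: underside=tcp-37.4 ->106, top 118
k=(P[...,2]>.110)&(P[...,2]<.126)&(im.max(-1)>70)&(P[...,1]>-.30); ys,xs=np.where(k)
for side in (0,-1):
    w=np.array([ray((np.where(k[r])[0][side]+(-.5 if side==0 else .5),r),.118,c)[:2]*1000 for r in range(70,230) if k[r].sum()>20])
    vx,vy,x0,y0=cv2.fitLine(w.astype(np.float32),cv2.DIST_HUBER,0,.01,.01).ravel(); print(x0,y0,np.degrees(np.arctan(-vx/vy)))
print("ztop",np.nanmedian(P[k][:,2]), "far end y",[np.round(ray((u,ys.min()-.5),.118,c)*1000,1) for u in (xs[ys<ys.min()+3].min(),xs[ys<ys.min()+3].max())])
E
```

```text
edge z 0.044 pt 588.4 -244.0 yaw 8.63 y range -315.0 -186.7
edge z 0.03 pt 589.4 -238.1 yaw 8.56 y range -322.0 -186.3
along edge [-80.14498756  89.47451934] across [ 0.81758813 90.46332386]
z 0.04335129738015521
corner lo/hi [array([ 600.5, -323.3]), array([ 575. , -155.6])]
490.89706 -219.18233 8.526114
534.8183 -218.6889 8.328196
ztop 0.1172435585198127 far end y [array([ 486.5, -186.7,  118. ]), array([ 528.7, -180.3,  118. ])]
```

Call:
arm_command(
  steps=[
    [[1,4,3,0,0,0,0],[1,5,4,-4,0,0,0],[1,5,4,-8,0,0,0],[1,0,0,-10,0,0,0],[1,0,0,-10,0,0,0],[1,0,0,-10,0,0,0],[1,0,0,-10,0,0,0],[1,0,0,-8,0,0,0],[1,0,0,-6,0,0,0],[1,0,0,-4,0,0,0],[1,0,0,-2,0,0,0],[1,0,0,-1,0,0,0],[1,0,0,0,0,0,0],[1,0,0,0,0,0,0]],
  ],
)

```text
t: 7.38
ee_pos: [0.5357, -0.2615, 0.0714]
eef_rot: [0.536, 0.462, 0.535, -0.462]
ft_force: [0.4, 0.3, -2.4]
width: 0.0108
```

Run:
```python
from m import *
tool(); im,d,c=load("w3"); 
for p in((424,83),(411,277)): print(np.round(ray(p,.044,c)*1000,1))
cv2.imwrite("pics/w3c.png",cv2.resize(im[60:300,380:600,::-1],(660,600) if 0 else (550,600)))
```

```text
t 7.38 tcp [ 535.7 -261.5   71.4] x [ 0.001 -0.    -1.   ] yaw of tool y 8.49 F [ 0.4  0.3 -2.4] w 10.8 q6 [-0.47  0.49  1.73  0.    0.92 -0.62]
[ 577.4 -179.4   44. ]
[ 600.8 -320.    44. ]
```

View pics/w3c.png

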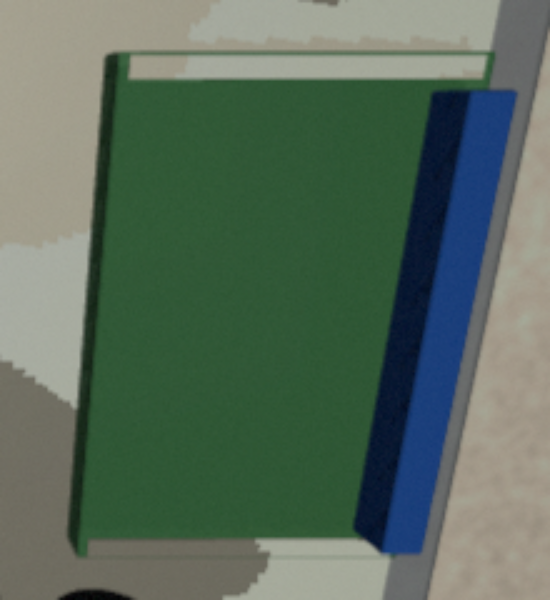

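The crop shows the cassette's near corners at crop pixels (117,55) and (80,555), so the edge middle is about (590,-251). That matches the comb-based estimate. I'll lower the ruler to contact.

Call:
arm_command(
  steps=[
    [[1,0,0,-1,0,0,0],[1,0,0,-1,0,0,0],[1,0,0,-1,0,0,0],[1,0,0,0,0,0,0],[1,0,0,0,0,0,0]],
  ],
)

```text
t: 7.8
ee_pos: [0.5354, -0.2613, 0.0679]
eef_rot: [0.536, 0.462, 0.536, -0.462]
ft_force: [-0.2, -0.1, -2.7]
width: 0.011
```

Call:
arm_command(
  steps=[
    [[1,0,0,-0.5,0,0,0],[1,0,0,-0.5,0,0,0],[1,0,0,0,0,0,0],[1,0,0,0,0,0,0]],
  ],
)

```text
t: 8.13
ee_pos: [0.5358, -0.2613, 0.0676]
eef_rot: [0.536, 0.462, 0.535, -0.461]
ft_force: [0.5, 2.3, 2.5]
width: 0.0109
```

Call:
arm_command(
  steps=[
    [[0.85,0,0,0,0,0,0],[0.7,0,0,0,0,0,0],[0.5,0,0,0,0,0,0],[0.5,0,0,0,0,0,0],[0.5,0,0,0,0,0,0],[0.5,0,0,0,0,0,0],[0.5,0,0,0,0,0,0]],
  ],
)

```text
t: 8.72
ee_pos: [0.5354, -0.2614, 0.0669]
eef_rot: [0.536, 0.462, 0.536, -0.462]
ft_force: [0.5, 0.6, -0.8]
width: 0.0426
```

```bash
cat > r.py <<'E'
import sys
from e import *
def ruler(f,zt=.042):
    im,d,c=load(f); P=pts(d,c); K,R,t=c; out=[]
    s,_=tool(); tc=s["ee_pos"][:2]*1000; ex,ey=edge(0)
    rel=P[...,:2]*1000-tc; a=rel@ex; b=rel@ey
    k=(P[...,2]>.037)&(P[...,2]<.048)&(b>25)&(b<100)&(abs(a)<float(sys.argv[2]))&(im.min(-1)>75)
    k=cv2.morphologyEx(k.astype(np.uint8),cv2.MORPH_OPEN,np.ones((3,3)))>0
    for side in(0,-1):
        w=np.array([ray((np.where(k[r])[0][side]+(-.5 if side==0 else .5),r),zt,c)[:2]*1000 for r in np.where(k.sum(1)>20)[0]])[2:-2]
        vx,vy,x0,y0=cv2.fitLine(w.astype(np.float32),cv2.DIST_HUBER,0,.01,.01).ravel(); print("ruler edge",x0.round(1),y0.round(1),"yaw",np.degrees(np.arctan(-vx/vy)).round(2))
    print("z",np.nanmedian(P[k][:,2]),"ends b",b[k].max())
if __name__=="__main__":
    shot("wrist",sys.argv[1]); cass(sys.argv[1]); ruler(sys.argv[1])
E
python3 r.py w4 30
```

```text
edge z 0.044 pt 586.6 -232.3 yaw 8.63 y range -294.6 -185.9
edge z 0.03 pt 587.1 -224.6 yaw 8.67 y range -303.5 -186.0
t 8.77 tcp [ 535.4 -261.3   66.9] x [ 0.  0. -1.] yaw of tool y 8.49 F [ 0.5 -0.7 -0.5] w 42.5 q6 [-0.47  0.5   1.73  0.    0.91 -0.62]
ruler edge 503.2 -194.2 yaw 8.46
ruler edge 547.3 -194.2 yaw 8.38
z 0.04129762164901201 ends b 88.61817946645965
```

View pics/w4.png

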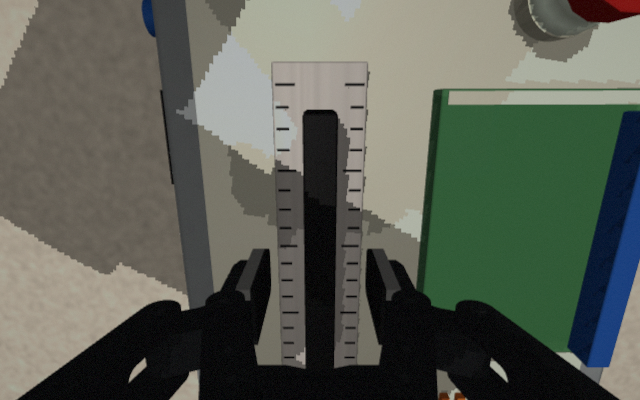

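The ruler lies flat and released, with the grip bar at u≈320 midway between the open fingers. The gap to the cassette is 33 mm and the yaw mismatch about 0.2°. I'll regrip lightly and slide it to just short of the edge.

Call:
arm_command(
  steps=[
    [[0.5,0,0,0,0,0,0],[0.5,0,0,0.5,0,0,0],[0.8,0,0,0,0,0,0],[1,0,0,0,0,0,0],[1,0,0,0,0,0,0],[1,0,0,0,0,0,0],[1,0,0,0,0,0,0],[1,0,0,0,0,0,0],[1,2.0,0.9,0,0,0,0.001],[1,3.9,1.2,0,0,0,0.001],[1,4.9,1.3,0,0,0,0],[1,4.9,1.3,0,0,0,0],[1,4.9,1.3,0,0,0,0],[1,3.9,0.6,0,0,0,0],[1,2.0,0.3,0,0,0,0],[1,0,0,0,0,0,0],[1,0,0,0,0,0,0]],
  ],
  grip_force=20,
)

```text
t: 10.18
ee_pos: [0.5626, -0.2542, 0.0675]
eef_rot: [0.536, 0.461, 0.536, -0.461]
ft_force: [-0.2, 1.7, -0.1]
width: 0.0116
```

```bash
python3 r.py w5 25
```

```text
edge z 0.044 pt 586.2 -227.1 yaw 8.51 y range -287.4 -185.9
edge z 0.03 pt 589.3 -238.7 yaw 8.76 y range -296.2 -186.3
t 10.23 tcp [ 562.5 -254.2   67.5] x [ 0.001  0.    -1.   ] yaw of tool y 8.6 F [0.3 1.7 0.6] w 11.6 q6 [-0.44  0.52  1.68  0.    0.94 -0.59]
ruler edge 531.6 -198.7 yaw 8.84
ruler edge 573.9 -187.0 yaw 8.49
z 0.041420326304717925 ends b 88.72716538722568
```

Call:
arm_command(
  steps=[
    [[1,1,0.15,0,0,0,0],[1,1,0.15,0,0,0,0],[1,1,0.15,0,0,0,0],[1,1,0.15,0,0,0,0],[1,0.5,0.08,0,0,0,0],[1,0,0,0,0,0,0]],
  ],
)

```text
t: 10.73
ee_pos: [0.5665, -0.2538, 0.0674]
eef_rot: [0.536, 0.461, 0.536, -0.461]
ft_force: [0.5, -0.6, -0.4]
width: 0.0116
```

Call:
arm_command(
  steps=[
    [[1,0.5,0.08,0,0,0,0],[1,0.5,0.08,0,0,0,0],[1,0,0,0,0,0,0]],
  ],
)

```text
t: 10.98
ee_pos: [0.5675, -0.2536, 0.0673]
eef_rot: [0.536, 0.461, 0.536, -0.461]
ft_force: [-1.0, -0.4, -1.4]
width: 0.0117
```

Call:
arm_command(
  steps=[
    [[1,0.5,0.08,0,0,0,0],[1,0.5,0.08,0,0,0,0],[1,0,0,0,0,0,0]],
  ],
)

```text
t: 11.23
ee_pos: [0.5685, -0.2534, 0.0674]
eef_rot: [0.536, 0.461, 0.536, -0.461]
ft_force: [0.0, 0.8, -0.8]
width: 0.0114
```

```bash
python3 r.py w6 25
```

```text
edge z 0.044 pt 587.1 -226.0 yaw 12.08 y range -284.1 -186.0
edge z 0.03 pt 589.3 -228.9 yaw 12.1 y range -292.7 -186.3
t 11.28 tcp [ 568.6 -253.4   67.4] x [ 0.  0. -1.] yaw of tool y 8.61 F [-0.9  0.6 -1.4] w 11.6 q6 [-0.44  0.53  1.67  0.    0.94 -0.59]
ruler edge 536.0 -188.9 yaw 8.75
ruler edge 580.5 -192.3 yaw 8.66
z 0.0413259341644868 ends b 88.81074055570369
```

View pics/w6.png

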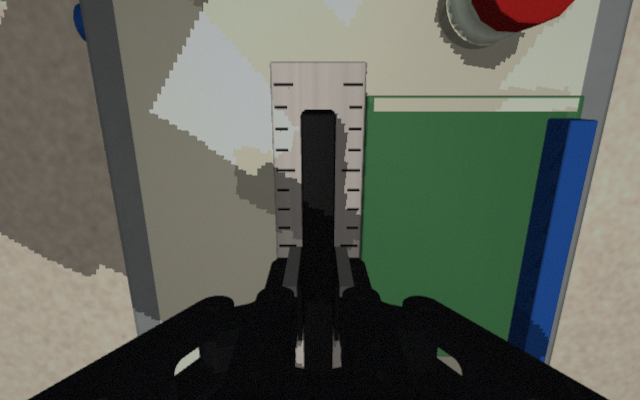

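The ruler's right edge (u≈363) appears to meet the green edge, but no push force shows yet. I'll creep 2 mm more so it's surely flush.

Call:
arm_command(
  steps=[
    [[1,0.5,0.08,0,0,0,0],[1,0.5,0.08,0,0,0,0]],
  ],
)

```text
t: 11.45
ee_pos: [0.5692, -0.2533, 0.0673]
eef_rot: [0.536, 0.461, 0.536, -0.461]
ft_force: [-2.5, -1.6, -0.9]
width: 0.0113
```

Call:
arm_command(
  steps=[
    [[1,0.5,0.08,0,0,0,0],[1,0.5,0.08,0,0,0,0]],
  ],
)

```text
t: 11.62
ee_pos: [0.5694, -0.2532, 0.0674]
eef_rot: [0.536, 0.46, 0.537, -0.462]
ft_force: [-5.4, -2.0, 2.2]
width: 0.0115
```

```bash
cat > g.py <<'E'
import sys
from h import *
tool(); shot("wrist",sys.argv[1])
z=np.load(f"pics/{sys.argv[1]}.npz"); im=z["im"]; c=(z["K"],z["R"],z["t"])
hsv=cv2.cvtColor(im,cv2.COLOR_RGB2HSV); g=(hsv[...,0]>45)&(hsv[...,0]<90)&(hsv[...,1]>90)
w=[]
for r in range(100,235,10):
    u=np.where(g[r,300:450])[0][0]+299.5; w.append(ray((u,r),.044,c)[:2]*1000)
w=np.array(w,np.float32); vx,vy,x0,y0=cv2.fitLine(w,cv2.DIST_HUBER,0,.01,.01).ravel()
ex=np.array([.9888,.1495]); s=bot.state()["ee_pos"][:2]*1000
print("green edge",x0,y0,np.degrees(np.arctan(-vx/vy)),"edge-TCP across",((w-s)@ex).round(1))
E
python3 g.py w7
```

```text
t 11.62 tcp [ 569.4 -253.2   67.4] x [-0.002  0.    -1.   ] yaw of tool y 8.63 F [-5.4 -2.   2.2] w 11.5 q6 [-0.44  0.53  1.66 -0.    0.95 -0.59]
green edge 583.20575 -207.42229 7.7134724 edge-TCP across [21.1 -5.5 20.9 21.1 20.8 21.  21.2  6.8 21.1 20.8 21.  -6.9 -8.  21. ]
```

The force rose to -5.4 N and the green edge lies parallel to the ruler, so it's in contact. Releasing and going straight up.

Call:
arm_command(
  steps=[
    [[0.9,0,0,0,0,0,0],[0.7,0,0,0,0,0,0],[0.5,0,0,0,0,0,0],[0.4,0,0,0,0,0,0],[0.4,0,0,0,0,0,0],[0.4,0,0,0,0,0,0],[0.4,0,0,5,0,0,0],[0.4,0,0,10,0,0,0],[0.4,0,0,20,0,0,0],[0.4,0,0,30,0,0,0],[0.4,0,0,30,0,0,0],[0.4,-5,-10,30,0,0,0],[0.4,-10,-25,20,0,0,0],[0.4,0,-25,0,0,0,0],[0.4,0,0,0,0,0,0],[0.4,0,0,0,0,0,0]],
  ],
)

```text
t: 13.0
ee_pos: [0.5552, -0.314, 0.2134]
eef_rot: [0.536, 0.462, 0.535, -0.461]
ft_force: [0.1, 1.3, -0.2]
width: 0.0513
```

Run:
```python
from m import *
tool(); im,d,c=shot("wrist","w8")
```

```text
t 13.0 tcp [ 555.2 -314.   213.4] x [ 0.001 -0.    -1.   ] yaw of tool y 8.49 F [ 0.1  1.3 -0.2] w 51.3 q6 [-0.53  0.43  1.44  0.    1.27 -0.68]
```

View pics/w8.png

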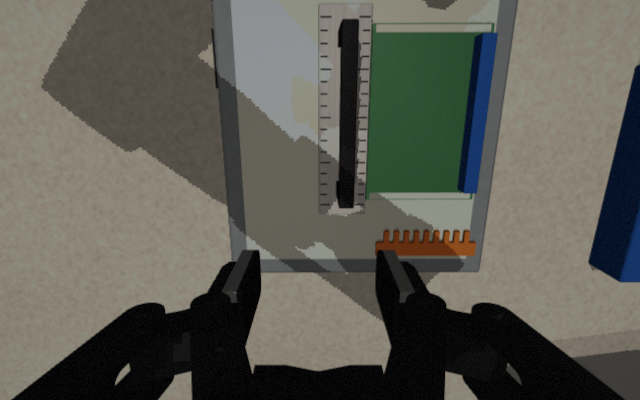

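The ruler lies flush along the cassette's near edge: ruler rows 4–213 (u≈318–370), cassette rows 23–198, so they're centred within about 2 px. One numerical check of the gap and angle.

Run:
```python
from m import *
im,d,c=load("w8"); hsv=cv2.cvtColor(im,cv2.COLOR_RGB2HSV); g=(hsv[...,0]>45)&(hsv[...,0]<90)&(hsv[...,1]>90)
ex=np.array([.9888,.1495]); A=[];B=[];G=[]
for r in range(40,190,5):
    u=np.where(g[r,340:450])[0][0]+339.5
    bright=(hsv[r,:,1]<60)&(hsv[r,:,2]>60); L=np.where(g[r])[0]
    v=np.where(~g[r,355:int(u)+1])[0]
    A.append(ray((u,r),.044,c)[:2]*1000)
    # ruler left edge: strongest horizontal gradient
    row=im[r,300:335].astype(int).sum(1); B.append(ray((300+np.abs(np.diff(row)).argmax()+.5,r),.042,c)[:2]*1000)
for n,w in(("cassette",A),("ruler left",B)):
    w=np.array(w,np.float32); vx,vy,x0,y0=cv2.fitLine(w,cv2.DIST_HUBER,0,.01,.01).ravel(); print(n,x0,y0,"yaw",np.degrees(np.arctan(-vx/vy)))
    G.append(np.median(w@ex))
print("edge - ruler left edge (44 = flush)",G[0]-G[1])
```

```text
cassette 588.3521 -237.97322 yaw 8.521163
ruler left 546.74194 -260.96088 yaw 8.57196
edge - ruler left edge (44 = flush) 44.597698937225346
```

Flush to about 0.6 mm and parallel to 0.05°. Handing in.

```bash
python3 -c "
from bench import bot
print(bot.finish_job())"
```

```text
the job is handed in; nothing more can be done
None
```

I lifted the ruler level off its hooks, laid it on the light table 33 mm short of the cassette and let go. I then regripped it lightly, slid it up against the robot-side edge until I felt contact at about 5 N, released and backed off. I handed the job in at about 13 s; `finish_job` gives no verdict.

**Last checks from the wrist camera:**
- **Fit:** the gap is about 0.6 mm and the ruler is parallel to the edge within 0.1°. It is centred along the edge within about 2–3 mm.
- **Cassette:** it moved by no more than about 1 mm.
- **Jar and comb:** nothing came near either one. I saw the comb undisturbed in the last picture. The jar was out of that frame but looked in place during the slide.
- **Gripper:** it was clear of everything.

**Disagreement:** one edge fit during the slide read 12° because a finger hid part of the edge. I discarded it, and later fits gave about 8.5° again.

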